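Pack the trinket tin on the apple crate

ROBOT

A 6-joint arm with a two-finger parallel gripper is mounted at the origin on the work surface. World frame = base frame: x ahead of the robot, y to its left, z up, the work surface at z = 0. Lengths are in m, angles in rad, forces in N, time in s.
With the tool pointing down it reaches from about 0.375 to 0.9 m from the base axis. Payload 3.1 kg.
Tool frame: the origin (TCP) lies midway between the tips of the shut fingers; the grasp point (between the pads) lies 19 mm behind it; z points along the fingers, y is the line along which they close (so a half turn about z gives the same grasp; the last joint's range is limited). The gripper opens to 87 mm and grips with 3 to 60 N. Pads are 19 mm wide; open, the fingers measure 117 mm over their backs; the gripper's body (75 mm by 190 mm) begins 51 mm behind the grasp point.
Start: joints at [-1.385, 0.527, 1.433, -0, 1.181, -0.178], TCP at [0.223, -0.584, 0.223] pointing down, gripper open.
Joint ranges: [-3.08, 3.08], [-0.75, 2.2], [0.22, 2.44], [-1.43, 4.57], [0, 2.65], [-2.85, 2.85]. Speed limits (rad/s): [2.79, 2.79, 3.14, 3.14, 3.14, 3.14].

INTERFACE

Orientations are given as a unit quaternion [x, y, z, w].
In Python, from rig import robot gives the robot as it stands.
- The arm moves only by the shell command python3 -m jog 'ROWS' [FORCE]. ROWS is a JSON object of lists of equal length, an entry for each row: "dp": the shift along the tool's x, y, z in mm, a list of three; "delta_rot": the turn, a rotation vector about the tool's x, y, z in rad, a list of three; "gripper": the opening, from -1 (shut) to 1 (fully open). A call has 1 to 12 rows; each row is the pose to reach, as a shift and turn from the pose commanded when the call began, along the tool's axes at that moment; what a row does not reach only later rows make up. A row lasts 1/10 s, in which the tool goes at most 50 mm and 8.59 degrees, less where a joint would pass 70% of its speed; a pose out of reach is approached as far as the arm can. A call with a gripper value outside its range is refused whole. The fingers move at their own pace and stop on an object; FORCE is the grip in N (left out, the last holds). Time passes only in rows, so rows that repeat a pose let the fingers close. It gives the time, the measured TCP pose, the force, the opening and the grip force at its end, in the units of the state.
- robot.get_obs(): the state, without advancing time (a new reading comes with each control period).
- robot.camera(name): name is "scene" or "top"; returns the picture (400x640x3 uint8, red, green, blue); there is no depth.
- robot.camera_model(name): a dict with "fx", "fy", "cx", "cy" (pixels), "xyz" and "orientation" of the camera in the world. Camera axes: x right, y down, z forward; pixel columns grow to the right and rows downward; lengths in m; the calibration is good to about 2 mm. A picture is of the moment at which its call begins. camera_model takes no time and is no camera call.
- robot.hand_in(): hands the job in; it is judged then, once.
Trained networks look in the newest picture that a camera, given by its name, has taken for a name from the list of things; names that differ only in an ending like _2 or _b are one class to them, and where a whole thing is asked for, a point or a joint stands for the part that bears it (a point fixed in the world has none). Each returns a list of dicts, best first, with "score" (0 to 1); they miss things now and then, are a little off and sometimes report something else, mostly with a low value. They report only what shows in the picture. A call takes as long as a camera call. They do not tell look-alikes from the thing itself.
- robot.search_frame(name, camera): "rect" ([left, top, right, bottom] in pixels, round what is visible of it).
The state is a dict: "time": time; "q": joint angles; "joint_velocities": joint speeds; "joint_torque": joint torques, N m; "position": TCP position; "tool_rot": TCP orientation; "ft_force": force on the tool from outside, world axes, zero at the start; "moment": the same for the moment, N m; "grip_width": finger opening in m; "grip_force": force on a finger pad.
Only numpy, scipy, OpenCV 4.12 (cv2) and the standard library are available. Lean on these libraries where they do the work, as an engineer would, in place of code of your own. Each camera call takes 0.05 s, during which the arm holds its last target. There are 200 camera calls.

TASK

Pack the four small things into the open tin: the jar, the little carton and the round needle case standing upright side by side in one row, and the pocket mirror taken off its sloping rest and stood upright on its long thin edge along one of the tin's long sides. They only just fit, so each must go right down on the tin's floor and be let go there; leave the spray bottle, the brown bowl, the folded glasses and the mug where they stand, unupset.

Things in the scene. Friction and masses are not known exactly. Their poses are not given: they have to be found in the camera images.
- tin: open bare-metal trinket tin, fixed. Origin: centre of its underside, z up, y along its length. Inside 68 (x) by 127 (y), 30 deep; walls 2.5, floor 2, rim 32 above the crate. Its flap, fixed folded back on the +x side, slopes from the rim down to the crate 93 from the origin. Jar, carton and needle case take 48 + 32 + 38 of the length and at most 48 of the width, the mirror 14 of the width
- tin_in (a point): centre of the tin's inner floor, 2 above the tin's origin, same axes
- jar: cream jar, white with a bare metal cap as wide as the jar: upright cylinder 48 in diameter, 54 high; origin at the centre of its underside, z up
- carton: small cardboard carton standing on end, 48 (its x) by 32 (its y) by 58 high; origin at the centre of its underside, z up
- needlecase: turned wooden needle case: plain upright cylinder 38 in diameter, 56 high; origin at the centre of its underside, z up
- mirror: flat wooden-cased pocket mirror, 14 thick (its x) by 110 long (its y) by 86 high (its z). Origin at the centre of its lower thin edge face (14 by 110), z towards its other long edge. It starts leaning on its rest, its z 0.5 rad from vertical and its top towards the rest's -x side, roughly towards the robot
- mirror_centre (a point): centre of the mirror's body, 43 along z from its origin
- rest: dark wooden sloping rest, fixed; base 90 (x) by 112 (y) by 8, origin at the centre of its underside. A 6 thick back board, as wide as the base, supports the mirror's -x face over the lowest 45 of its height; a seat holds the mirror's lower edge 20 above the crate, 22 ahead (+x) of the origin. The mirror's upper 41 stand free
- spray: bystander: clear plastic spray bottle with a press button, 52 in diameter, 156 high; origin at the centre of its underside
- bowl: bystander: brown ceramic bowl, 108 across the rim, 48 high; origin at the centre of its underside
- glasses: bystander: folded black reading glasses, 130 (its x) by 44 by 36 high; origin under their middle
- mug: bystander: white enamel mug without a handle, 60 across, 62 high; origin at the centre of its underside
Not all that is in view belongs to the job. What is meant by the tin is not red or yellow, and is the smaller of those in its own colour.

How it is judged:
At the end, for the whole second after the job is handed in: Jar, carton and needle case upright (0.12 rad) on the tin's floor (5 mm); mirror in the tin on its long edge, on the floor (6 mm), upright (0.22 rad), parallel to the long sides (0.25 rad), within 20 mm of the middle lengthwise; all at rest. No bystander pushed over 25 mm or tipped (x of jar in the frame of tin_in between -0.025 and 0.025 m and y of jar in the frame of tin_in between -0.055 and 0.055 m and z of jar in the frame of tin_in between -0.004 and 0.005 m and angle between each of jar, carton, needlecase's own z axis and vertical below 0.12 rad and x of carton in the frame of tin_in between -0.025 and 0.025 m and y of carton in the frame of tin_in between -0.055 and 0.055 m and z of carton in the frame of tin_in between -0.004 and 0.005 m and x of needlecase in the frame of tin_in between -0.025 and 0.025 m and y of needlecase in the frame of tin_in between -0.055 and 0.055 m and z of needlecase in the frame of tin_in between -0.004 and 0.005 m and x of mirror_centre in the frame of tin_in between -0.034 and 0.034 m and y of mirror_centre in the frame of tin_in between -0.02 and 0.02 m and z of mirror_centre in the frame of tin_in between 0.036 and 0.049 m and angle between the z axis of mirror and the z axis of tin_in, either way round below 0.22 rad and angle between the x axis of mirror and the x axis of tin_in, either way round below 0.25 rad and linear speed of each of jar, carton, needlecase, mirror below 0.02 m/s); the robot touches nothing.
It fails at once if the spray bottle is pushed more than 25 mm or tipped (distance of spray from where it was at the start of the episode above 0.025 m or angle between spray's own z axis and vertical above 0.35 rad).
It fails at once if the brown bowl is pushed more than 25 mm or tipped (distance of bowl from where it was at the start of the episode above 0.025 m or angle between bowl's own z axis and vertical above 0.35 rad).
It fails at once if the folded reading glasses is pushed more than 25 mm or tipped (distance of glasses from where it was at the start of the episode above 0.025 m or angle between glasses's own z axis and vertical above 0.35 rad).
It fails at once if the enamel mug is pushed more than 25 mm or tipped (distance of mug from where it was at the start of the episode above 0.025 m or angle between mug's own z axis and vertical above 0.35 rad).
It also fails if it takes over 72 s, if anything falls off the work surface, if the arm or the gripper's body presses on something with over 40 N, if the wrist force passes 120 N, or if a joint passes its speed limit or range.

## Working session

There is one attempt and no reset: what is moved stays moved. The work goes in short steps, Python scripts to look and compute and a shell command to move; the robot and the scene stay as the last step left them, time stands still between calls to the robot, and variables do not carry over. Pictures are saved under pics/ and viewed, at most 10 in all, crops included, and the job is handed in when it is done.

```bash
mkdir -p pics; ls
python3 - <<'E'
from rig import robot
import cv2,numpy as np
for c in ("scene","top"):
    im=robot.camera(c); cv2.imwrite(f"pics/{c}0.png",im[:,:,::-1]); m=robot.camera_model(c); print(c,m)
    for n in ["tin","jar","carton","needlecase","mirror","rest","spray","bowl","glasses","mug"]:
        print(n,[(np.round(d["rect"]).tolist(),round(d["score"],2)) for d in robot.search_frame(n,c)][:5])
print(robot.get_obs())
E
```

```text
pics
scene {'fx': 400.78203315761425, 'fy': 400.78203315761425, 'cx': 324.5779664856937, 'cy': 198.16747504025014, 'xyz': array([0.96560239, 0.59363748, 1.03375417]), 'orientation': array([ 0.30097261,  0.8970379 , -0.30906665, -0.09600153])}
tin [([197.0, 190.0, 245.0, 236.0], 0.92), ([352.0, 175.0, 427.0, 239.0], 0.74), ([332.0, 159.0, 350.0, 187.0], 0.72), ([277.0, 91.0, 333.0, 138.0], 0.68), ([278.0, 190.0, 336.0, 243.0], 0.58)]
jar [([297.0, 137.0, 308.0, 160.0], 0.78)]
carton [([354.0, 281.0, 369.0, 307.0], 0.54), ([277.0, 192.0, 331.0, 241.0], 0.28)]
needlecase [([408.0, 248.0, 424.0, 269.0], 0.79)]
mirror [([242.0, 144.0, 274.0, 184.0], 0.62)]
rest [([243.0, 167.0, 282.0, 188.0], 0.53), ([278.0, 188.0, 336.0, 241.0], 0.35)]
spray [([254.0, 231.0, 276.0, 269.0], 0.61), ([410.0, 247.0, 422.0, 268.0], 0.35)]
bowl [([232.0, 115.0, 263.0, 137.0], 0.73)]
glasses [([406.0, 336.0, 451.0, 369.0], 0.88)]
mug [([334.0, 159.0, 349.0, 185.0], 0.9)]
top {'fx': 442.88612158951184, 'fy': 442.88612158951184, 'cx': 324.4578092778428, 'cy': 197.07328713298594, 'xyz': array([0.31069025, 0.008674
[... 611 characters left out ...]
-1.38447800e+00,  5.27480254e-01,  1.43271411e+00,  3.36546361e-05,
        1.18140720e+00, -1.78492001e-01]), 'joint_velocities': array([-1.27711160e-03,  1.26407554e-03,  1.08419144e-03,  5.53050655e-05,
        1.08027758e-04, -1.93715582e-03]), 'joint_torque': array([-3.83914835e-05, -4.40026152e+01, -1.76990694e+01,  6.32616319e-02,
        5.04696567e-02, -3.79864161e-05]), 'position': array([ 0.22301816, -0.58382402,  0.22255604]), 'tool_rot': array([ 9.83411411e-01,  1.81389075e-01,  1.55500536e-05, -4.51835885e-06]), 'ft_force': array([ 0.28212951,  0.80393851, -0.22956593]), 'moment': array([0.03266126, 0.0155627 , 0.0256762 ]), 'grip_force': 0.0, 'grip_width': 0.08663973018428756}
```

Run:
```python
import cv2
a=cv2.imread("pics/scene0.png")[80:380,180:480]; b=cv2.imread("pics/top0.png")[90:300,160:500]
cv2.imwrite("pics/sc_crop.png",cv2.resize(a,None,fx=2,fy=2,interpolation=cv2.INTER_CUBIC))
cv2.imwrite("pics/top_crop.png",cv2.resize(b,None,fx=2.35,fy=2.35,interpolation=cv2.INTER_CUBIC))
```

```text
(no output)
```

View pics/sc_crop.png

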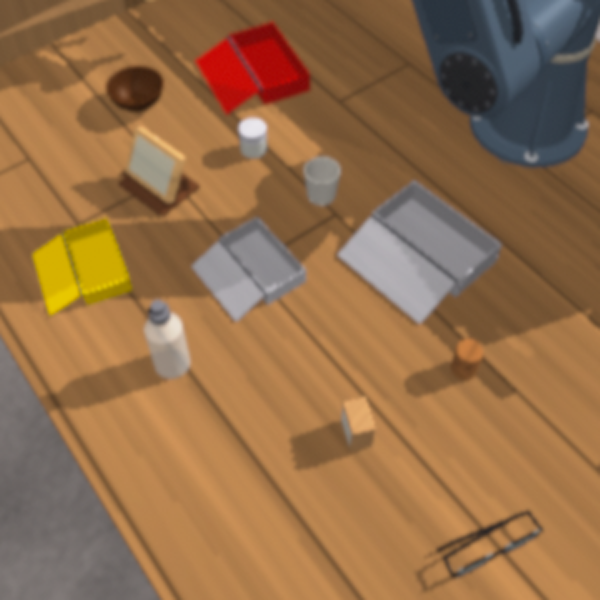

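View pics/top_crop.png

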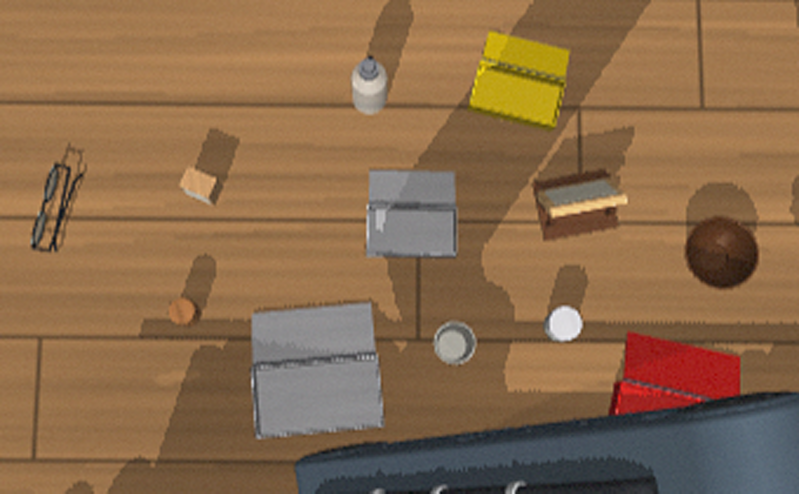

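The top picture shows the small grey tin at about (335,180) with its flap pointing up (+x). The large grey, yellow and red tins are decoys. The jar is at (400,227), mug (353,236), mirror and rest (408,177), carton (245,169), needle case (237,222), spray (317,126), and bowl (467,197). Next I fit poses with projected outlines.

```bash
cat > fit.py <<'E'
import numpy as np,cv2
from scipy.spatial.transform import Rotation as R
from scipy.optimize import differential_evolution as DE
from rig import robot
CM={c:robot.camera_model(c) for c in("scene","top")}
def proj(c,P):
    m=CM[c];p=R.from_quat(m["orientation"]).inv().apply(np.asarray(P,float)-m["xyz"])
    return np.c_[m["fx"]*p[:,0]/p[:,2]+m["cx"],m["fy"]*p[:,1]/p[:,2]+m["cy"]]
def ray(c,u,v,z):
    m=CM[c];d=R.from_quat(m["orientation"]).apply([(u-m["cx"])/m["fx"],(v-m["cy"])/m["fy"],1])
    return m["xyz"]+d*(z-m["xyz"][2])/d[2]
def grad(im):
    im=cv2.GaussianBlur(im,(0,0),0.8).astype(np.float32)
    g=np.hypot(cv2.Sobel(im,cv2.CV_32F,1,0),cv2.Sobel(im,cv2.CV_32F,0,1)).max(2)
    return np.minimum(g,200)
def sample(g,pts):
    return cv2.remap(g,pts[:,0].astype(np.float32)[None],pts[:,1].astype(np.float32)[None],cv2.INTER_LINEAR)[0]
def dens(a,b,n=40): 
    t=np.linspace(0,1,n)[:,None];return a+(b-a)*t
def cyl(r,h):
    a=np.linspace(0,2*np.pi,48,endpoint=False);c=np.c_[r*np.cos(a),r*np.sin(a)]
    return np.r_[np.c_[c,0*a],np.c_[c,0*a+h]]
def box(x,y,h): return np.array([[i*x/2,j*y/2,k] for i in(-1,1) for j in(-1,1) for k in(0,h)])
HULL={"jar":cyl(.024,.054),"needlecase":cyl(.019,.056),"mug":cyl(.03,.062),"carton":box(.048,.032,.058),"mirror":box(.014,.11,.086)}
TIN=[((-.0365,-.066,.032),(-.0365,.066,.032)),((-.0365,-.066,.032),(.0365,-.066,.032)),((-.0365,.066,.032),(.0365,.066,.032)),((.093,-.066,0),(.093,.066,0)),((.0365,.066,.032),(.093,.066,0)),((.0365,-.066,.032),(.093,-.066,0))]
def pts(name,c,p):
    x,y,w=p[:3]
    Rz=R.from_euler("z",w)
    if name=="tin": return np.vstack([proj(c,Rz.apply(dens(np.array(a),np.array(b)))+[x,y,0]) for a,b in TIN])
    if name=="mirror": Rz=Rz*R.from_euler("y",-.5)
    P=Rz.apply(HULL[name])+[x,y,.02 if name=="mirror" else 0]
    h=cv2.convexHull(proj(c,P).astype(np.float32))[:,0]
    return np.vstack([dens(h[i],h[(i+1)%len(h)],60 if len(h)<9 else 8) for i in range(len(h))])
def fit(name,imgs,x0,rng=(.02,.02,.3)):
    G={c:grad(i) for c,i in imgs.items()}
    f=lambda p:-sum(sample(G[c],pts(name,c,p)).mean() for c in G)
    r=DE(f,[(a-b,a+b+1e-9) for a,b in zip(x0,rng)],seed=1,maxiter=80,popsize=20,tol=1e-6)
    return r.x,r.fun
E
cat > run1.py <<'E'
from fit import *
I={c:cv2.imread(f"pics/{c}0.png") for c in CM}
U={"tin":(335,188,.03,0),"jar":(400,227,.05,0),"needlecase":(237.5,222,.05,0),"carton":(245,169,.055,0),"mirror":(408,178,.06,0.1),"mug":(353,236,.06,0)}
for n,(u,v,z,w) in U.items():
    x0=ray("top",u,v,z)[:2]; 
    if n=="mirror": x0=x0+[.02,0]
    wr=.6 if n in("carton",) else .3 if n in("tin","mirror") else 0
    for S in(["scene","top"],["top"],["scene"]):
        p,f=fit(n,{c:I[c] for c in S},[*x0,w],(.025,.025,wr)); print(n,S,np.round(p,4),round(f/len(S)))
for n,u,v,z in[("spray",317,128,.08),("bowl",467,197,.05),("glasses",180,178,.02)]: print(n,ray("top",u,v,z))
E
python3 run1.py
```

```text
tin ['scene', 'top'] [ 0.5657 -0.0353 -0.0274] -149
tin ['top'] [ 0.5663 -0.0352 -0.0232] -159
tin ['scene'] [ 0.5647 -0.0362 -0.0374] -143
jar ['scene', 'top'] [ 0.4294 -0.2562  0.    ] -184
jar ['top'] [ 0.4304 -0.2561  0.    ] -194
jar ['scene'] [ 0.4274 -0.2576  0.    ] -179
needlecase ['scene', 'top'] [0.4425 0.2894 0.    ] -100
needlecase ['top'] [0.4476 0.3005 0.    ] -111
needlecase ['scene'] [0.4432 0.2897 0.    ] -103
carton ['scene', 'top'] [0.6099 0.2546 0.5982] -95
carton ['top'] [ 0.6374  0.2753 -0.4017] -111
carton ['scene'] [ 0.6056  0.2652 -0.3751] -97
mirror ['scene', 'top'] [ 0.6294 -0.2718  0.1782] -134
mirror ['top'] [ 0.6294 -0.2711  0.2094] -158
mirror ['scene'] [ 0.6284 -0.2773  0.1265] -125
mug ['scene', 'top'] [ 0.4008 -0.0985  0.    ] -138
mug ['top'] [ 0.4017 -0.0982  0.    ] -166
mug ['scene'] [ 0.3969 -0.0994  0.    ] -126
spray [0.76035888 0.02622136 0.08      ]
bowl [ 0.53356097 -0.48230567  0.05      ]
glasses [0.59585349 0.49782338 0.02      ]
```

```bash
cat > ov.py <<'E'
from fit import *
I={c:cv2.imread(f"pics/{c}0.png") for c in CM}
import fit
fit.grad=lambda im:np.minimum(np.hypot(*[cv2.Sobel(cv2.GaussianBlur(im,(0,0),.7).astype(np.float32),cv2.CV_32F,*d) for d in((1,0),(0,1))]).max(2),90)
B={}
for n,x0,wr in[("needlecase",(.4435,.291,0),0),("carton",(.605,.265,-.35),.25),("carton",(.605,.265,.4),.4),("mirror",(.629,-.272,.18),.15)]:
    for S in(["scene","top"],["top"],["scene"]):
        p,f=fit.fit(n,{c:I[c] for c in S},x0,(.02,.02,wr)); print(n,S,np.round(p,4),round(f/len(S),1))
        if len(S)==2 and f<B.get(n,(0,0))[1]: B[n]=(p,f)
B={k:v[0] for k,v in B.items()}; B["tin"]=[.5657,-.0353,-.0274];B["jar"]=[.4294,-.2562,0]
tiles=[]
for c in("scene","top"):
    row=[]
    for n in("carton","needlecase","mirror","tin"):
        q=pts(n,c,B[n]);m=q.mean(0);r=33 if n!="tin" else 44
        k=200/(2*r);M=np.float32([[k,0,100-m[0]*k],[0,k,100-m[1]*k]])
        t=cv2.warpAffine(I[c],M,(200,200),flags=cv2.INTER_CUBIC)
        for s in q: cv2.circle(t,tuple(np.int32(s*k+M[:,2])),0,(0,255,0),-1)
        row.append(t)
    tiles.append(np.hstack(row))
cv2.imwrite("pics/ov.png",np.vstack(tiles))
E
python3 ov.py
```

```text
needlecase ['scene', 'top'] [0.4432 0.2885 0.    ] -75.4
needlecase ['top'] [0.443 0.288 0.   ] -74.6
needlecase ['scene'] [0.4442 0.2896 0.    ] -76.9
carton ['scene', 'top'] [ 0.6125  0.2646 -0.1005] -67.0
carton ['top'] [ 0.5907  0.2824 -0.4876] -67.0
carton ['scene'] [ 0.6118  0.2633 -0.1   ] -72.2
carton ['scene', 'top'] [0.625  0.2726 0.79  ] -75.6
carton ['top'] [0.6136 0.273  0.1491] -68.1
carton ['scene'] [0.6102 0.2563 0.7919] -73.0
mirror ['scene', 'top'] [ 0.6292 -0.2747  0.1556] -84.5
mirror ['top'] [ 0.6282 -0.2712  0.1967] -85.5
mirror ['scene'] [ 0.629  -0.2761  0.1294] -87.2
```

View pics/ov.png

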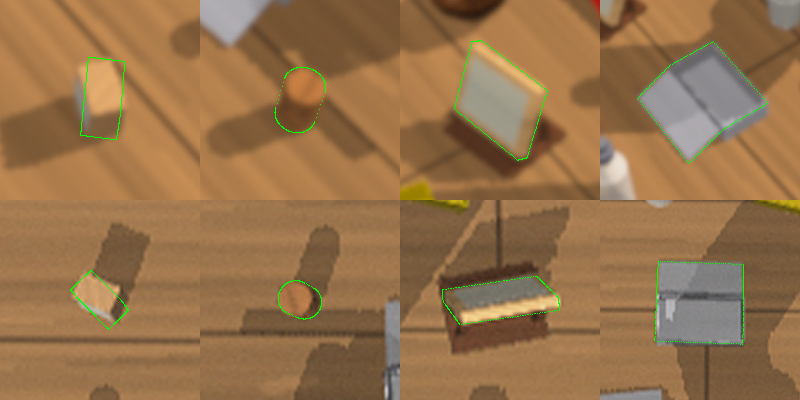

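The overlay shows good fits for the mirror, tin and needle case, but the carton yaw is wrong. Its long side lies near 1.2 rad, so I refit it there.

```bash
cat > ov2.py <<'E'
import fit
from fit import *
I={c:cv2.imread(f"pics/{c}0.png") for c in CM}
fit.grad=lambda im:np.minimum(np.hypot(*[cv2.Sobel(cv2.GaussianBlur(im,(0,0),.7).astype(np.float32),cv2.CV_32F,*d) for d in((1,0),(0,1))]).max(2),90)
for cl in(90,45):
  for S in(["scene","top"],["top"],["scene"]):
    p,f=fit.fit("carton",{c:I[c] for c in S},(.61,.265,1.2),(.02,.02,.3)); print(cl,S,np.round(p,4),round(f/len(S),1))
    if len(S)==2: P=p
  fit.grad=lambda im:np.minimum(np.abs(cv2.Laplacian(cv2.GaussianBlur(im,(0,0),.7).astype(np.float32),cv2.CV_32F)).max(2),45)*0+np.minimum(np.hypot(*[cv2.Sobel(cv2.GaussianBlur(im,(0,0),.7).astype(np.float32),cv2.CV_32F,*d) for d in((1,0),(0,1))]).max(2),45)
row=[]
for n,c,P in[("carton","scene",P),("carton","top",P),("jar","scene",[.4294,-.2562,0]),("jar","top",[.4294,-.2562,0])]:
    q=pts(n,c,P);m=q.mean(0);k=5;M=np.float32([[k,0,100-m[0]*k],[0,k,100-m[1]*k]])
    t=cv2.warpAffine(I[c],M,(200,200),flags=cv2.INTER_CUBIC)
    for s in q: cv2.circle(t,tuple(np.int32(s*k+M[:,2])),0,(0,255,0),-1)
    row.append(t)
cv2.imwrite("pics/ov2.png",np.hstack(row))
E
python3 ov2.py
```

```text
Traceback (most recent call last):
  File "ov2.py", line 7, in <module>
    p,f=fit.fit("carton",{c:I[c] for c in S},(.61,.265,1.2),(.02,.02,.3)); print(cl,S,np.round(p,4),round(f/len(S),1))
        ^^^^^^^
AttributeError: 'function' object has no attribute 'fit'
```

```bash
sed -i '1d;s/^from fit import \*/from fit import *\nimport fit/' ov2.py; python3 ov2.py
```

```text
90 ['scene', 'top'] [0.6288 0.2726 1.111 ] -84.3
90 ['top'] [0.6273 0.2733 1.0344] -85.5
90 ['scene'] [0.6292 0.2728 1.1103] -83.7
45 ['scene', 'top'] [0.6271 0.2734 1.06  ] -44.6
45 ['top'] [0.6273 0.2737 1.0724] -44.6
45 ['scene'] [0.6286 0.2733 1.1312] -44.7
```

View pics/ov2.png

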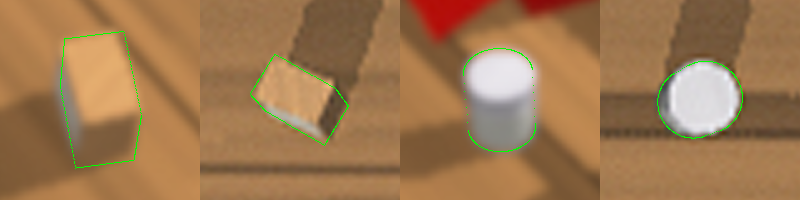

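```bash
cat > mv.py <<'E'
# usage: mv.py x y z w tilt  (w: yaw of closing direction) | mv.py tin x y z [w tilt] in the tin frame
import sys,numpy as np
from scipy.spatial.transform import Rotation as R
from rig import robot
T=np.array([.5657,-.0353,0]);TW=-.0274
a=sys.argv[1:];tin=a[0]=="tin"
v=[float(x) for x in a[tin:]]+[0,0]
p=np.array(v[:3]);w,t=v[3:5]
if tin: p=T+R.from_euler("z",TW).apply(p);w+=TW
D=R.from_euler("z",w)*R.from_euler("y",t)*R.from_euler("z",np.pi/2)*R.from_euler("x",np.pi)
o=robot.get_obs();C=R.from_quat(o["tool_rot"])
print("t",round(o["time"],1),"dp",np.round(1e3*C.inv().apply(p-o["position"]),1).tolist(),"rot",np.round((C.inv()*D).as_rotvec(),3).tolist())
E
python3 mv.py .4294 -.2562 .11 -.0274
```

```text
t 1.1 dp [309.7, -232.4, 112.6] rot [0.0, -0.0, -1.179]
```

```bash
python3 -m jog '{"dp":[[309.7,-232.4,112.6],[309.7,-232.4,112.6],[309.7,-232.4,112.6],[309.7,-232.4,112.6],[309.7,-232.4,112.6],[309.7,-232.4,112.6],[309.7,-232.4,112.6],[309.7,-232.4,112.6],[309.7,-232.4,112.6],[309.7,-232.4,112.6],[309.7,-232.4,112.6],[309.7,-232.4,112.6]],"delta_rot":[[0,0,-1.179],[0,0,-1.179],[0,0,-1.179],[0,0,-1.179],[0,0,-1.179],[0,0,-1.179],[0,0,-1.179],[0,0,-1.179],[0,0,-1.179],[0,0,-1.179],[0,0,-1.179],[0,0,-1.179]],"gripper":[1,1,1,1,1,1,1,1,1,1,1,1]}'; python3 mv.py .4294 -.2562 .034 -.0274
```

```text
time: 2.3
position: [0.4294, -0.2581, 0.1105]
tool_rot: [0.717, 0.697, -0.0, 0.001]
ft_force: [-0.8, -0.3, 0.6]
grip_width: 0.087
grip_force: 0.0
t 2.3 dp [2.0, -0.1, 76.5] rot [0.001, 0.001, -0.002]
```

```bash
python3 -m jog '{"dp":[[0,0,40],[0,0,76],[0,0,76],[0,0,76],[0,0,76],[0,0,76],[0,0,76],[0,0,76],[0,0,76]],"delta_rot":[[0,0,0],[0,0,0],[0,0,0],[0,0,0],[0,0,0],[0,0,0],[0,0,0],[0,0,0],[0,0,0]],"gripper":[1,1,1,-1,-1,-1,-1,-1,-1]}' 20; python3 mv.py .4294 -.2562 .034 -.0274;python3 mv.py tin -.007 -.036 .12
```

```text
time: 3.2
position: [0.4297, -0.2564, 0.0345]
tool_rot: [0.717, 0.698, 0.0, 0.001]
ft_force: [-0.1, 0.7, 5.4]
grip_width: 0.0476
grip_force: 20.1
t 3.2 dp [0.2, -0.3, 0.5] rot [0.001, 0.001, 0.001]
t 3.2 dp [188.6, 123.1, -85.5] rot [0.001, 0.001, 0.001]
```

```bash
python3 -m jog '{"dp":[[0,0,-40],[10,6,-86],[60,40,-86],[100,65,-86],[140,92,-86],[189,123,-86],[189,123,-86],[189,123,-86],[189,123,-86],[189,123,-86]],"delta_rot":[[0,0,0],[0,0,0],[0,0,0],[0,0,0],[0,0,0],[0,0,0],[0,0,0],[0,0,0],[0,0,0],[0,0,0]],"gripper":[-1,-1,-1,-1,-1,-1,-1,-1,-1,-1]}'; python3 mv.py tin -.007 -.036 .037
python3 - <<'E'
from fit import *
I={}
for c in CM: I[c]=cv2.cvtColor(robot.camera(c),cv2.COLOR_RGB2BGR); cv2.imwrite(f"pics/{c}1.png",I[c])
row=[]
for n,c,P in[("tin","scene",[.5657,-.0353,-.0274]),("tin","top",[.5657,-.0353,-.0274])]:
    q=pts(n,c,P);m=q.mean(0)-[0,12];k=4.5;M=np.float32([[k,0,200-m[0]*k],[0,k,200-m[1]*k]])
    t=cv2.warpAffine(I[c],M,(400,400),flags=cv2.INTER_CUBIC)
    for s in q: cv2.circle(t,tuple(np.int32(s*k+M[:,2])),0,(0,255,0),-1)
    row.append(t)
cv2.imwrite("pics/ov3.png",np.hstack(row))
E
```

```text
time: 4.2
position: [0.5563, -0.0719, 0.1197]
tool_rot: [0.717, 0.697, -0.001, -0.001]
ft_force: [-0.8, -0.4, -0.3]
grip_width: 0.0477
grip_force: 20.0
t 4.2 dp [0.8, 1.5, 82.7] rot [-0.002, 0.0, -0.001]
```

View pics/ov3.png

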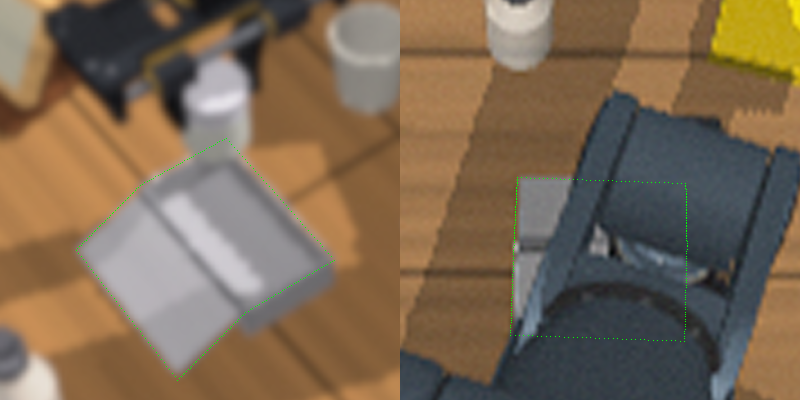

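The jar is held upright above the -y end of the tin, and the tin outline matches the picture. Now I lower it.

```bash
python3 -m jog '{"dp":[[0,0,30],[0,0,50],[0,0,65],[0,0,75],[0,0,78],[0,0,78],[0,0,78]],"delta_rot":[[0,0,0],[0,0,0],[0,0,0],[0,0,0],[0,0,0],[0,0,0],[0,0,0]],"gripper":[-1,-1,-1,-1,-1,-1,-1]}'; python3 mv.py tin -.007 -.036 .037
```

```text
time: 5.0
position: [0.558, -0.071, 0.0426]
tool_rot: [0.717, 0.697, 0.0, 0.001]
ft_force: [-0.2, 0.1, -1.1]
grip_width: 0.0476
grip_force: 20.0
t 5.0 dp [-0.1, -0.3, 5.6] rot [0.001, 0.0, 0.0]
```

```bash
python3 -m jog '{"dp":[[0,0,3],[0,0,5.5],[0,0,6.5],[0,-1.5,6.5],[0,-3,6.5],[0,-3,6.5]],"delta_rot":[[0,0,0],[0,0,0],[0,0,0],[0,0,0],[0,0,0],[0,0,0]],"gripper":[-1,-1,-1,-1,-1,-1]}'; python3 mv.py tin -.007 -.036 .037;python3 -m jog '{"dp":[[-1.5,0,0],[-3,0,0],[-3,0,0]],"delta_rot":[[0,0,0],[0,0,0],[0,0,0]],"gripper":[-1,-1,-1]}'; python3 mv.py tin -.007 -.036 .037
```

```text
time: 5.6
position: [0.5568, -0.071, 0.0366]
tool_rot: [0.717, 0.697, 0.001, 0.002]
ft_force: [3.1, 0.2, 6.0]
grip_width: 0.0474
grip_force: 20.0
t 5.6 dp [-0.0, 0.9, -0.4] rot [0.005, 0.001, 0.0]
time: 5.9
position: [0.556, -0.0733, 0.0366]
tool_rot: [0.717, 0.697, 0.001, 0.001]
ft_force: [2.1, 3.7, 7.2]
grip_width: 0.0478
grip_force: 20.0
t 5.9 dp [2.2, 1.7, -0.4] rot [0.004, -0.0, -0.0]
```

```bash
python3 -m jog '{"dp":[[-3,0,0],[-3,0,0],[-3,0,0],[-3,0,0],[-3,0,-40],[-3,0,-85],[-3,0,-110],[-3,0,-110],[-3,0,-110]],"delta_rot":[[0,0,0],[0,0,0],[0,0,0],[0,0,0],[0,0,0],[0,0,0],[0,0,0],[0,0,0],[0,0,0]],"gripper":[1,1,1,1,1,1,1,1,1]}'; python3 mv.py .6285 .2728 .13 1.09;python3 mv.py .6285 .2728 .13 -2.05
```

```text
time: 6.8
position: [0.554, -0.0765, 0.1455]
tool_rot: [0.717, 0.698, -0.0, 0.0]
ft_force: [0.4, -0.1, -0.3]
grip_width: 0.0869
grip_force: 0.0
t 6.8 dp [351.2, 65.1, 15.5] rot [-0.0, 0.0, -1.117]
t 6.8 dp [351.2, 65.1, 15.5] rot [0.0, 0.0, 2.023]
```

```bash
python3 -m jog '{"dp":[[351,65,15],[351,65,15],[351,65,15],[351,65,15],[351,65,15],[351,65,15],[351,65,15],[351,65,15],[351,65,15],[351,65,15],[351,65,15],[351,65,15]],"delta_rot":[[0,0,-1.117],[0,0,-1.117],[0,0,-1.117],[0,0,-1.117],[0,0,-1.117],[0,0,-1.117],[0,0,-1.117],[0,0,-1.117],[0,0,-1.117],[0,0,-1.117],[0,0,-1.117],[0,0,-1.117]],"gripper":[1,1,1,1,1,1,1,1,1,1,1,1]}'; python3 mv.py .6285 .2728 .035 1.09
python3 - <<'E'
from fit import *
n="jar"
I={c:cv2.cvtColor(robot.camera(c),cv2.COLOR_RGB2BGR) for c in CM}
for c in I: cv2.imwrite(f"pics/{c}2.png",I[c])
for S in(["scene","top"],["scene"],["top"]):
    print(S,fit("jar",{c:I[c] for c in S},(.557,-.074,0),(.015,.015,0))[0].round(4), fit("tin",{c:I[c] for c in S},(.5657,-.0353,-.0274),(.005,.005,.04))[0].round(4))
E
```

```text
time: 8.0
position: [0.6286, 0.271, 0.1302]
tool_rot: [0.239, 0.971, -0.0, -0.0]
ft_force: [-1.4, -0.4, -0.5]
grip_width: 0.0871
grip_force: 0.0
t 8.0 dp [0.9, 1.6, 95.2] rot [-0.001, -0.001, -0.003]
['scene', 'top'] [ 0.5582 -0.0731  0.    ] [ 0.5651 -0.0356 -0.0254]
['scene'] [ 0.556  -0.0706  0.    ] [ 0.5638 -0.0377 -0.0249]
['top'] [ 0.5594 -0.0735  0.    ] [ 0.5653 -0.0354 -0.0237]
```

```bash
python3 -m jog '{"dp":[[0,0,40],[0,0,80],[0,0,94],[0,0,94],[0,0,94],[0,0,94],[0,0,94],[0,0,94],[0,0,94],[0,0,94]],"delta_rot":[[0,0,0],[0,0,0],[0,0,0],[0,0,0],[0,0,0],[0,0,0],[0,0,0],[0,0,0],[0,0,0],[0,0,0]],"gripper":[1,1,1,1,-1,-1,-1,-1,-1,-1]}' 15; python3 mv.py tin -.007 .006 .13
```

```text
time: 9.1
position: [0.6289, 0.2726, 0.037]
tool_rot: [0.238, 0.971, 0.0, 0.0]
ft_force: [-0.1, -1.3, 1.8]
grip_width: 0.0488
grip_force: 14.7
t 9.1 dp [-77.5, -299.9, -93.1] rot [0.001, 0.0, 1.118]
```

```bash
python3 -m jog '{"dp":[[0,0,-45],[0,0,-93],[-77.5,-300,-93],[-77.5,-300,-93],[-77.5,-300,-93],[-77.5,-300,-93],[-77.5,-300,-93],[-77.5,-300,-93],[-77.5,-300,-93],[-77.5,-300,-93],[-77.5,-300,-93],[-77.5,-300,-93]],"delta_rot":[[0,0,0],[0,0,0],[0,0,1.118],[0,0,1.118],[0,0,1.118],[0,0,1.118],[0,0,1.118],[0,0,1.118],[0,0,1.118],[0,0,1.118],[0,0,1.118],[0,0,1.118]],"gripper":[-1,-1,-1,-1,-1,-1,-1,-1,-1,-1,-1,-1]}'
python3 - <<'E'
from fit import *
I={c:cv2.cvtColor(robot.camera(c),cv2.COLOR_RGB2BGR) for c in CM}
for c in I: cv2.imwrite(f"pics/{c}3.png",I[c])
# carton held: z 0.093 up
HULL["carton"]=HULL["carton"]+[0,0,.0935]
p,f=fit("carton",{"scene":I["scene"]},(.559,-.029,-.0274),(.012,.012,.1));print(p.round(4),f)
print(robot.get_obs()["position"])
row=[]
for n,c,P in[("carton","scene",p),("carton","scene",[*robot.get_obs()["position"][:2],-.0274])]:
    q=pts(n,c,P);m=q.mean(0)+[0,10];k=6;M=np.float32([[k,0,200-m[0]*k],[0,k,200-m[1]*k]])
    t=cv2.warpAffine(I[c],M,(400,400),flags=cv2.INTER_CUBIC)
    for s in q: cv2.circle(t,tuple(np.int32(s*k+M[:,2])),0,(0,255,0),-1)
    row.append(t)
cv2.imwrite("pics/ov4.png",np.hstack(row))
E
python3 mv.py tin -.007 .006 .044
```

```text
time: 10.3
position: [0.5586, -0.0291, 0.1294]
tool_rot: [0.716, 0.698, -0.0, -0.0]
ft_force: [-0.6, 1.0, -0.5]
grip_width: 0.0488
grip_force: 14.7
[ 0.5552 -0.0371 -0.1096] -167.02720642089844
[ 0.55872025 -0.02869516  0.12938794]
t 10.4 dp [-0.4, 0.2, 85.4] rot [-0.0, -0.0, 0.001]
```

View pics/ov4.png

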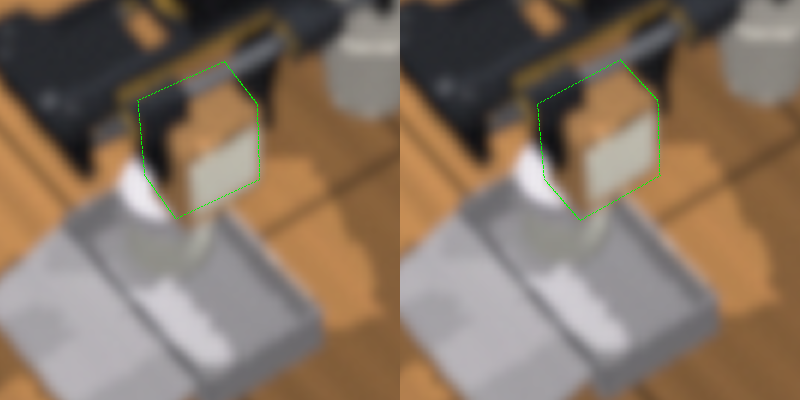

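The nominal carton outline matches the held carton within about 1 mm, and the jar stands in the tin's -y end. Lowering the carton.

```bash
python3 -m jog '{"dp":[[0,0,30],[0,0,55],[0,0,70],[0,0,80],[0,0,85],[0,0,87],[0,0,89],[0,0,90.5],[0,0,90.5]],"delta_rot":[[0,0,0],[0,0,0],[0,0,0],[0,0,0],[0,0,0],[0,0,0],[0,0,0],[0,0,0],[0,0,0]],"gripper":[-1,-1,-1,-1,-1,-1,-1,-1,-1]}'; python3 mv.py tin -.007 .006 .039
```

```text
time: 11.3
position: [0.559, -0.0293, 0.0393]
tool_rot: [0.717, 0.697, 0.0, 0.0]
ft_force: [0.3, 0.4, 1.1]
grip_width: 0.0489
grip_force: 14.7
t 11.3 dp [0.2, -0.1, 0.3] rot [0.001, 0.0, -0.001]
```

```bash
python3 -m jog '{"dp":[[0,-1.5,0],[0,-2.5,0],[-1.5,-2.5,0],[-3.5,-2.5,0],[-3.5,-2.5,0]],"delta_rot":[[0,0,0],[0,0,0],[0,0,0],[0,0,0],[0,0,0]],"gripper":[-1,-1,-1,-1,-1]}'; python3 mv.py tin -.007 .006 .039
```

```text
time: 11.8
position: [0.5568, -0.0329, 0.0392]
tool_rot: [0.717, 0.697, 0.001, 0.001]
ft_force: [1.1, 2.2, 0.7]
grip_width: 0.0486
grip_force: 14.6
t 11.8 dp [3.8, 1.9, 0.2] rot [0.001, -0.0, -0.001]
```

Carton at x≈-9, y≈2.2 in the tin. Release it and go to the needle case.

```bash
python3 -m jog '{"dp":[[0,0,0],[0,0,0],[0,0,0],[0,0,0],[0,0,-40],[0,0,-85],[0,0,-100],[0,0,-100],[0,0,-100]],"delta_rot":[[0,0,0],[0,0,0],[0,0,0],[0,0,0],[0,0,0],[0,0,0],[0,0,0],[0,0,0],[0,0,0]],"gripper":[1,1,1,1,1,1,1,1,1]}'; python3 mv.py .4434 .2887 .13 -.0274
```

```text
time: 12.7
position: [0.5555, -0.0326, 0.1386]
tool_rot: [0.717, 0.697, -0.0, -0.0]
ft_force: [-0.3, -0.2, 0.4]
grip_width: 0.0864
grip_force: 0.0
t 12.7 dp [318.0, -121.0, 8.7] rot [-0.001, -0.0, -0.001]
```

```bash
python3 -m jog '{"dp":[[318,-121,9],[318,-121,9],[318,-121,9],[318,-121,9],[318,-121,9],[318,-121,9],[318,-121,9],[318,-121,9],[318,-121,9],[318,-121,9]],"delta_rot":[[0,0,0],[0,0,0],[0,0,0],[0,0,0],[0,0,0],[0,0,0],[0,0,0],[0,0,0],[0,0,0],[0,0,0]],"gripper":[1,1,1,1,1,1,1,1,1,1]}'; python3 mv.py .4434 .2887 .035 -.0274
```

```text
time: 13.7
position: [0.4437, 0.2875, 0.1288]
tool_rot: [0.717, 0.697, -0.001, -0.0]
ft_force: [-0.1, -0.3, -0.5]
grip_width: 0.0867
grip_force: 0.0
t 13.7 dp [1.3, -0.2, 93.8] rot [-0.002, 0.001, -0.001]
```

```bash
python3 -m jog '{"dp":[[0,0,40],[0,0,80],[0,0,95],[0,0,95],[0,0,95],[0,0,95],[0,0,95],[0,0,95],[0,0,95],[0,0,95],[0,0,95]],"delta_rot":[[0,0,0],[0,0,0],[0,0,0],[0,0,0],[0,0,0],[0,0,0],[0,0,0],[0,0,0],[0,0,0],[0,0,0],[0,0,0]],"gripper":[1,1,1,1,-1,-1,-1,-1,-1,-1,-1]}' 20; python3 mv.py tin -.01 .042 .13
```

```text
time: 14.8
position: [0.444, 0.2887, 0.0351]
tool_rot: [0.717, 0.697, 0.0, 0.0]
ft_force: [-1.5, -0.5, 1.1]
grip_width: 0.0393
grip_force: 0.3
t 14.8 dp [-278.5, 120.6, -94.9] rot [0.0, -0.0, -0.0]
```

```bash
python3 -m jog '{"dp":[[0,0,0],[0,0,0],[0,0,-45],[0,0,-95],[-50,22,-95],[-100,44,-95],[-278.5,120.5,-95],[-278.5,120.5,-95],[-278.5,120.5,-95],[-278.5,120.5,-95],[-278.5,120.5,-95],[-278.5,120.5,-95]],"delta_rot":[[0,0,0],[0,0,0],[0,0,0],[0,0,0],[0,0,0],[0,0,0],[0,0,0],[0,0,0],[0,0,0],[0,0,0],[0,0,0],[0,0,0]],"gripper":[-1,-1,-1,-1,-1,-1,-1,-1,-1,-1,-1,-1]}'
python3 - <<'E'
from fit import *
I={c:cv2.cvtColor(robot.camera(c),cv2.COLOR_RGB2BGR) for c in CM}
for c in I: cv2.imwrite(f"pics/{c}4.png",I[c])
o=robot.get_obs()["position"];print(o)
HULL["needlecase"]=HULL["needlecase"]+[0,0,o[2]-.035]
row=[]
for n,c,P in[("needlecase","scene",[*o[:2],0]),("carton","scene",[.5563,-.0329,-.0274])]:
    q=pts(n,c,P);m=q.mean(0)+[0,10];k=6;M=np.float32([[k,0,200-m[0]*k],[0,k,200-m[1]*k]])
    t=cv2.warpAffine(I[c],M,(400,400),flags=cv2.INTER_CUBIC)
    for s in q: cv2.circle(t,tuple(np.int32(s*k+M[:,2])),0,(0,255,0),-1)
    row.append(t)
cv2.imwrite("pics/ov5.png",np.hstack(row))
E
python3 mv.py tin -.01 .042 .044
```

```text
time: 16.0
position: [0.5569, 0.0053, 0.1296]
tool_rot: [0.718, 0.696, -0.0, -0.0]
ft_force: [0.2, 0.5, -2.1]
grip_width: 0.0372
grip_force: 20.0
[0.5554597  0.00769307 0.12946704]
t 16.1 dp [-0.8, 1.6, 85.5] rot [-0.002, -0.001, -0.0]
```

View pics/ov5.png

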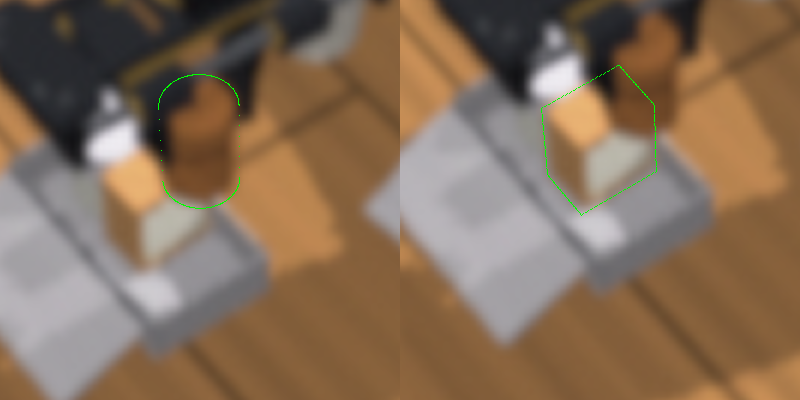

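```bash
python3 -m jog '{"dp":[[0,0,30],[0,0,55],[0,0,70],[0,0,80],[0,0,85],[0,0,88],[0,0,90],[0,0,92.5],[0,0,92.5]],"delta_rot":[[0,0,0],[0,0,0],[0,0,0],[0,0,0],[0,0,0],[0,0,0],[0,0,0],[0,0,0],[0,0,0]],"gripper":[-1,-1,-1,-1,-1,-1,-1,-1,-1]}'; python3 mv.py tin -.01 .042 .037
```

```text
time: 17.0
position: [0.5575, 0.0076, 0.0417]
tool_rot: [0.715, 0.699, 0.0, 0.002]
ft_force: [-5.4, -3.4, 26.5]
grip_width: 0.0375
grip_force: 20.1
t 17.0 dp [-0.7, -0.6, 4.7] rot [0.004, 0.002, 0.004]
```

Run:
```python
from fit import *
im=cv2.cvtColor(robot.camera("scene"),cv2.COLOR_RGB2BGR); cv2.imwrite("pics/scene5.png",im)
cv2.imwrite("pics/s5c.png",cv2.resize(im[150:260,260:380],None,fx=5,fy=5,interpolation=cv2.INTER_CUBIC))
```

```text
(no output)
```

View pics/s5c.png

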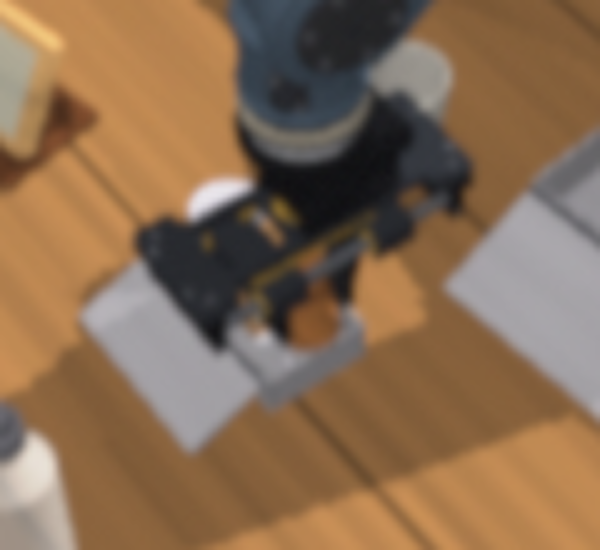

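The needle case looks very close to, or on, the +y wall at about (320,345). I'll lift it back to the earlier pose and check against the earlier frame whether it slipped in the grip.

```bash
python3 -m jog '{"dp":[[0,0,-30],[0,0,-60],[0,0,-92.5],[0,0,-92.5],[0,0,-92.5],[0,0,-92.5],[0,0,-92.5]],"delta_rot":[[0,0,0],[0,0,0],[0,0,0],[0,0,0],[0,0,0],[0,0,0],[0,0,0]],"gripper":[-1,-1,-1,-1,-1,-1,-1]}'
python3 - <<'E'
from fit import *
im=cv2.cvtColor(robot.camera("scene"),cv2.COLOR_RGB2BGR); cv2.imwrite("pics/scene6.png",im)
old=cv2.imread("pics/scene4.png")
o=robot.get_obs()["position"];print(o)
# pixel of the TCP in both and a stacked view
row=[]
for a,pos,dz in((old,[.5555,.0077,.1295],0),(im,o,0)):
    k=6;m=proj("scene",[[pos[0],pos[1],.095+0.03]])[0]
    M=np.float32([[k,0,200-m[0]*k],[0,k,200-m[1]*k]])
    t=cv2.warpAffine(a,M,(400,400),flags=cv2.INTER_CUBIC)
    H=cyl(.019,.056)+[pos[0],pos[1],pos[2]-.035]
    q=cv2.convexHull(proj("scene",H).astype(np.float32))[:,0]
    cv2.polylines(t,[np.int32(q*k+M[:,2])],True,(0,255,0),1)
    row.append(t)
    g=cv2.GaussianBlur(a,(0,0),.7).astype(float); bx=int(round(proj("scene",[[pos[0],pos[1],pos[2]-.035]])[0][0]))
cv2.imwrite("pics/ov6.png",np.hstack(row))
E
```

```text
time: 17.75
position: [0.5554, 0.0076, 0.1285]
tool_rot: [0.717, 0.697, -0.001, -0.001]
ft_force: [-0.3, 0.4, -1.2]
grip_width: 0.0372
grip_force: 20.0
[0.55560529 0.00735507 0.12850905]
```

View pics/ov6.png

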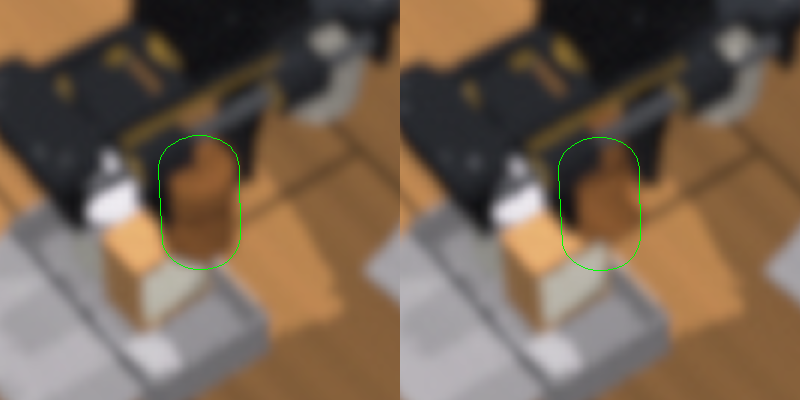

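The comparison shows the needle case slid up about 20 mm in the grip, so it landed on the +y rim. I'll set it down on the free table at (0.60, 0.17), look, and grasp it again.

```bash
python3 mv.py .60 .17 .13 -.0274; python3 -m jog '{"dp":[[50,13,0],[100,26,0],[160,50,0],[160,50,0],[160,50,0],[160,50,40],[160,50,80],[160,50,104],[160,50,108],[160,50,108],[160,50,108]],"delta_rot":[[0,0,0],[0,0,0],[0,0,0],[0,0,0],[0,0,0],[0,0,0],[0,0,0],[0,0,0],[0,0,0],[0,0,0],[0,0,0]],"gripper":[-1,-1,-1,-1,-1,-1,-1,-1,-1,-1,-1]}'
```

```text
t 17.8 dp [163.8, 39.9, -1.5] rot [-0.003, -0.001, -0.0]
time: 18.9
position: [0.6105, 0.1637, 0.0214]
tool_rot: [0.717, 0.697, -0.001, -0.0]
ft_force: [0.4, 0.5, -0.9]
grip_width: 0.0374
grip_force: 20.0
```

```bash
python3 -m jog '{"dp":[[0,0,2],[0,0,4],[0,0,4]],"delta_rot":[[0,0,0],[0,0,0],[0,0,0]],"gripper":[-1,-1,-1]}' ; python3 -m jog '{"dp":[[0,0,2],[0,0,4],[0,0,4]],"delta_rot":[[0,0,0],[0,0,0],[0,0,0]],"gripper":[-1,-1,-1]}'
```

```text
time: 19.2
position: [0.6112, 0.1647, 0.0198]
tool_rot: [0.717, 0.697, -0.0, 0.0]
ft_force: [-2.9, -0.4, 9.6]
grip_width: 0.0374
grip_force: 20.0
time: 19.5
position: [0.6122, 0.166, 0.0176]
tool_rot: [0.717, 0.697, 0.002, 0.001]
ft_force: [-3.6, 2.1, 17.5]
grip_width: 0.0373
grip_force: 20.1
```

```bash
python3 -m jog '{"dp":[[0,0,-4],[0,0,-4],[0,0,-4],[0,0,-4],[0,0,-40],[0,0,-90],[100,-100,-140],[100,-100,-140],[100,-100,-140],[100,-100,-140],[100,-100,-140]],"delta_rot":[[0,0,0],[0,0,0],[0,0,0],[0,0,0],[0,0,0],[0,0,0],[0,0,0],[0,0,0],[0,0,0],[0,0,0],[0,0,0]],"gripper":[1,1,1,1,1,1,1,1,1,1,1]}'
cat > look.py <<'E'
from fit import *
import fit,sys
fit.grad=lambda im:np.minimum(np.hypot(*[cv2.Sobel(cv2.GaussianBlur(im,(0,0),.7).astype(np.float32),cv2.CV_32F,*d) for d in((1,0),(0,1))]).max(2),90)
k=sys.argv[1]
I={c:cv2.cvtColor(robot.camera(c),cv2.COLOR_RGB2BGR) for c in CM}
for c in I: cv2.imwrite(f"pics/{c}{k}.png",I[c])
def rep(n,x0,rng,dz=0):
    h=HULL.get(n)
    if h is not None: HULL[n]=h+[0,0,dz]
    for S in(["scene","top"],["scene"],["top"]):
        p,f=fit.fit(n,{c:I[c] for c in S},x0,rng)
        d=R.from_euler("z",.0274).apply([p[0]-.5657,p[1]+.0353,0])*1e3
        print(n,S,p.round(4),"tin frame",d[:2].round(1),round(f/len(S)))
    if h is not None: HULL[n]=h
E
cat > l7.py <<'E'
from look import *
rep("tin",(.5657,-.0353,-.0274),(.006,.006,.05))
rep("needlecase",(.612,.165,0),(.02,.02,0))
rep("jar",(.557,-.073,0),(.012,.012,0),.002)
rep("carton",(.557,-.033,-.0274),(.012,.012,.12),.002)
B=[("scene",(.5657,-.0353,.03)),("top",(.5657,-.0353,.03)),("scene",(.612,.165,.03)),("top",(.612,.165,.03))]
row=[]
for c,P in B:
    m=proj(c,[P])[0];k=5;M=np.float32([[k,0,100*2-m[0]*k],[0,k,200-m[1]*k]])
    t=cv2.warpAffine(I[c],M,(400,400) if P[0]<.6 else (400,300),flags=cv2.INTER_CUBIC)
    row.append(t[:300])
cv2.imwrite("pics/v7.png",np.vstack([np.hstack(row[:2]),np.hstack(row[2:])]))
E
python3 l7.py 7
```

```text
time: 20.6
position: [0.5136, 0.2688, 0.1541]
tool_rot: [0.716, 0.698, 0.0, 0.0]
ft_force: [0.2, -0.0, -0.3]
grip_width: 0.0866
grip_force: 0.0
tin ['scene', 'top'] [ 0.5651 -0.0375  0.0058] tin frame [-0.5 -2.2] -87
tin ['scene'] [ 0.561  -0.0383 -0.0201] tin frame [-4.6 -3.2] -87
tin ['top'] [ 0.5661 -0.0356 -0.021 ] tin frame [ 0.4 -0.2] -89
needlecase ['scene', 'top'] [0.6077 0.1689 0.    ] tin frame [ 36.4 205.2] -75
needlecase ['scene'] [0.6084 0.1687 0.    ] tin frame [ 37.1 205.1] -78
needlecase ['top'] [0.5969 0.149  0.    ] tin frame [ 26.1 185. ] -74
jar ['scene', 'top'] [ 0.5533 -0.0694  0.    ] tin frame [-11.5 -34.4] -85
jar ['scene'] [ 0.5464 -0.0719  0.    ] tin frame [-18.3 -37.1] -84
jar ['top'] [ 0.5601 -0.0743  0.    ] tin frame [ -4.5 -39.1] -90
carton ['scene', 'top'] [ 0.5583 -0.031  -0.0402] tin frame [-7.5  4.1] -88
carton ['scene'] [ 0.5578 -0.0308  0.0037] tin frame [-8.   4.2] -88
carton ['top'] [ 0.5527 -0.0307 -0.0565] tin frame [-13.1   4.3] -90
```

View pics/v7.png

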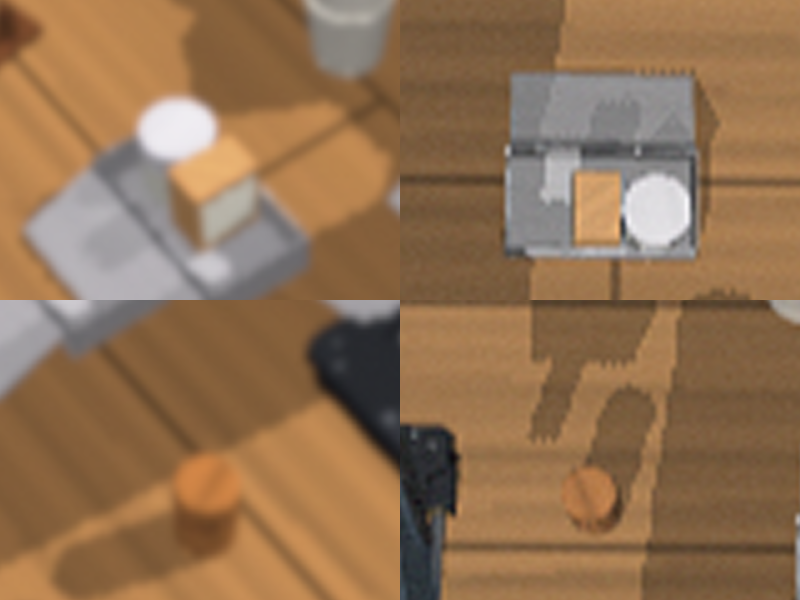

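The tin holds the jar (-y end) and the carton beside it, both upright, with clear room at +y. The needle case stands on the table at (0.608, 0.169), and I can see it had sat about 4 mm off in y in my grip. I'll centre it with a grip across y first.

```bash
python3 mv.py .609 .1685 .13 1.5434;python3 mv.py .609 .1685 .13 -1.598
python3 - <<'E'
from fit import *
import fit
fit.grad=lambda im:np.minimum(np.hypot(*[cv2.Sobel(cv2.GaussianBlur(im,(0,0),.7).astype(np.float32),cv2.CV_32F,*d) for d in((1,0),(0,1))]).max(2),90)
I={c:cv2.imread(f"pics/{c}7.png") for c in CM}
for S in(["scene","top"],["scene"],["top"]): print(S,fit.fit("needlecase",{c:I[c] for c in S},(.609,.168,0),(.008,.008,0)))
E
```

```text
t 20.7 dp [-96.2, 97.1, 23.4] rot [-0.0, 0.0, -1.572]
t 20.7 dp [-96.2, 97.1, 23.4] rot [0.0, 0.0, 1.57]
['scene', 'top'] (array([6.07831312e-01, 1.68855675e-01, 5.21208517e-10]), np.float64(-149.623046875))
['scene'] (array([6.08400170e-01, 1.68744620e-01, 6.41382555e-10]), np.float64(-78.4515609741211))
['top'] (array([6.13426105e-01, 1.70064357e-01, 9.16803348e-10]), np.float64(-73.76324462890625))
```

```bash
python3 -m jog '{"dp":[[-96,97,23],[-96,97,23],[-96,97,23],[-96,97,23],[-96,97,23],[-96,97,23],[-96,97,23],[-96,97,23],[-96,97,23],[-96,97,23],[-96,97,23],[-96,97,23]],"delta_rot":[[0,0,-1.572],[0,0,-1.572],[0,0,-1.572],[0,0,-1.572],[0,0,-1.572],[0,0,-1.572],[0,0,-1.572],[0,0,-1.572],[0,0,-1.572],[0,0,-1.572],[0,0,-1.572],[0,0,-1.572]],"gripper":[1,1,1,1,1,1,1,1,1,1,1,1]}'; python3 -m jog '{"dp":[[0,0,40],[0,0,80],[0,0,95],[0,0,95],[0,0,95],[0,0,95],[0,0,95],[0,0,95],[0,0,95],[0,0,95],[0,0,95]],"delta_rot":[[0,0,0],[0,0,0],[0,0,0],[0,0,0],[0,0,0],[0,0,0],[0,0,0],[0,0,0],[0,0,0],[0,0,0],[0,0,0]],"gripper":[1,1,1,-1,-1,-1,-1,-1,-1,-1,-1]}' 5;  python3 -m jog '{"dp":[[0,0,0],[0,0,0],[0,0,0],[0,0,0],[0,0,-40],[0,0,-40],[0,0,-40]],"delta_rot":[[0,0,0],[0,0,0],[0,0,0],[0,0,0],[0,0,0],[0,0,0],[0,0,0]],"gripper":[1,1,1,1,1,1,1]}' 20
```

```text
time: 21.9
position: [0.609, 0.1676, 0.1297]
tool_rot: [0.015, 1.0, -0.0, -0.001]
ft_force: [0.2, -1.3, 0.3]
grip_width: 0.0869
grip_force: 0.0
time: 23.0
position: [0.6085, 0.1696, 0.0364]
tool_rot: [0.013, 1.0, 0.0, 0.0]
ft_force: [-0.3, 0.9, 1.7]
grip_width: 0.0378
grip_force: 5.0
time: 23.7
position: [0.6091, 0.1695, 0.077]
tool_rot: [0.013, 1.0, 0.0, 0.001]
ft_force: [-1.1, -0.4, -0.3]
grip_width: 0.0837
grip_force: 0.0
```

```bash
python3 -m jog '{"dp":[[0,0,0],[0,0,0],[0,0,0],[0,0,0],[0,0,0],[0,0,0],[0,0,0],[0,0,0],[0,0,0],[0,0,0],[0,0,0],[0,0,0]],"delta_rot":[[0,0,1.572],[0,0,1.572],[0,0,1.572],[0,0,1.572],[0,0,1.572],[0,0,1.572],[0,0,1.572],[0,0,1.572],[0,0,1.572],[0,0,1.572],[0,0,1.572],[0,0,1.572]],"gripper":[1,1,1,1,1,1,1,1,1,1,1,1]}'; python3 -m jog '{"dp":[[0,0,25],[0,0,40],[0,0,40],[0,0,40],[0,0,40],[0,0,40],[0,0,40],[0,0,40],[0,0,40],[0,0,40],[0,0,40]],"delta_rot":[[0,0,0],[0,0,0],[0,0,0],[0,0,0],[0,0,0],[0,0,0],[0,0,0],[0,0,0],[0,0,0],[0,0,0],[0,0,0]],"gripper":[1,1,1,-1,-1,-1,-1,-1,-1,-1,-1]}' 25; python3 mv.py tin -.008 .042 .13
```

```text
time: 24.9
position: [0.6074, 0.1693, 0.0748]
tool_rot: [0.717, 0.697, -0.001, -0.001]
ft_force: [-0.2, 0.3, -0.1]
grip_width: 0.0868
grip_force: 0.0
time: 26.0
position: [0.6087, 0.1694, 0.0362]
tool_rot: [0.717, 0.697, 0.0, 0.0]
ft_force: [0.3, -0.3, 0.6]
grip_width: 0.0374
grip_force: 25.0
t 26.0 dp [-163.9, -45.2, -93.9] rot [0.001, -0.0, -0.001]
```

```bash
python3 -m jog '{"dp":[[0,0,-45],[0,0,-94],[-50,-14,-94],[-100,-28,-94],[-140,-38,-94],[-164,-45,-94],[-164,-45,-94],[-164,-45,-94],[-164,-45,-94],[-164,-45,-70],[-164,-45,-40],[-164,-45,-25]],"delta_rot":[[0,0,0],[0,0,0],[0,0,0],[0,0,0],[0,0,0],[0,0,0],[0,0,0],[0,0,0],[0,0,0],[0,0,0],[0,0,0],[0,0,0]],"gripper":[-1,-1,-1,-1,-1,-1,-1,-1,-1,-1,-1,-1]}'; python3 -m jog '{"dp":[[0,0,7],[0,0,12],[0,0,12]],"delta_rot":[[0,0,0],[0,0,0],[0,0,0]],"gripper":[-1,-1,-1]}'; python3 mv.py tin -.008 .042 .038
```

```text
time: 27.2
position: [0.5598, 0.0066, 0.0609]
tool_rot: [0.715, 0.699, -0.001, 0.002]
ft_force: [-3.4, -13.1, 26.6]
grip_width: 0.0374
grip_force: 25.0
time: 27.5
position: [0.5609, 0.004, 0.0515]
tool_rot: [0.715, 0.699, -0.001, 0.004]
ft_force: [-4.1, -13.6, 15.9]
grip_width: 0.0376
grip_force: 25.0
t 27.5 dp [3.0, -2.2, 13.5] rot [0.004, 0.007, 0.006]
```

```bash
python3 -m jog '{"dp":[[0,0,-15],[0,0,-30],[-2.5,0,-30],[-2.5,0,-30],[-2.5,0,-30],[-2.5,0,-20],[-2.5,0,-12],[-2.5,0,-6],[-2.5,0,-6]],"delta_rot":[[0,0,0],[0,0,0],[0,0,0],[0,0,0],[0,0,0],[0,0,0],[0,0,0],[0,0,0],[0,0,0]],"gripper":[-1,-1,-1,-1,-1,-1,-1,-1,-1]}'; python3 mv.py tin -.008 .042 .038
```

```text
time: 28.4
position: [0.5577, 0.0049, 0.0535]
tool_rot: [0.717, 0.697, -0.001, -0.001]
ft_force: [0.3, 1.1, -1.3]
grip_width: 0.0374
grip_force: 25.0
t 28.4 dp [2.0, 1.1, 15.5] rot [-0.003, -0.001, -0.001]
```

```bash
python3 -m jog '{"dp":[[0,0,4],[0,0,8],[0,0,11],[0,0,11]],"delta_rot":[[0,0,0],[0,0,0],[0,0,0],[0,0,0]],"gripper":[-1,-1,-1,-1]}'; python3 mv.py tin -.008 .042 .038
```

```text
time: 28.8
position: [0.5582, 0.0042, 0.0433]
tool_rot: [0.717, 0.697, -0.0, -0.0]
ft_force: [-0.1, 1.5, 0.3]
grip_width: 0.0371
grip_force: 25.0
t 28.8 dp [2.7, 0.6, 5.3] rot [-0.001, -0.0, -0.001]
```

```bash
python3 -m jog '{"dp":[[0,0,2],[0,0,4],[0,0,5],[0,0,5]],"delta_rot":[[0,0,0],[0,0,0],[0,0,0],[0,0,0]],"gripper":[-1,-1,-1,-1]}'; python3 mv.py tin -.008 .042 .038
```

```text
time: 29.2
position: [0.5587, 0.0045, 0.0389]
tool_rot: [0.717, 0.697, 0.0, -0.0]
ft_force: [1.0, 2.7, 1.0]
grip_width: 0.0374
grip_force: 25.0
t 29.2 dp [2.4, 0.1, 0.9] rot [0.0, -0.0, -0.001]
```

```bash
python3 -m jog '{"dp":[[0,0,1.5],[0,0,2.5],[0,0,2.5]],"delta_rot":[[0,0,0],[0,0,0],[0,0,0]],"gripper":[-1,-1,-1]}'; python3 mv.py tin -.008 .042 .038
```

```text
time: 29.5
position: [0.5587, 0.0046, 0.0365]
tool_rot: [0.717, 0.697, 0.0, -0.0]
ft_force: [0.6, 5.8, 1.7]
grip_width: 0.0375
grip_force: 25.0
t 29.5 dp [2.3, 0.1, -1.5] rot [0.0, -0.0, -0.001]
```

```bash
python3 -m jog '{"dp":[[0.7,0,1],[0.7,0,2],[0.7,0,2]],"delta_rot":[[0,0,0],[0,0,0],[0,0,0]],"gripper":[-1,-1,-1]}'; python3 mv.py tin -.008 .042 .038
```

```text
time: 29.8
position: [0.5585, 0.0049, 0.0342]
tool_rot: [0.717, 0.697, -0.0, -0.0]
ft_force: [-0.6, 3.5, 0.3]
grip_width: 0.0372
grip_force: 25.0
t 29.8 dp [2.0, 0.3, -3.8] rot [-0.0, -0.0, -0.001]
```

```bash
python3 -m jog '{"dp":[[0,0,0],[0,0,0],[0,0,0],[0,0,0],[0,0,-20],[0,0,-45],[0,0,-45],[0,0,-45],[0,0,-45],[0,0,-45],[0,0,-45]],"delta_rot":[[0,0,0],[0,0,0],[0,0,0],[0,0,0],[0,0,0],[0,0,0],[0,0,0],[0,0,0],[0,0,0],[0,0,0],[0,0,0]],"gripper":[1,1,1,1,1,1,-1,-1,-1,-1,-1]}' 10;  python3 -m jog '{"dp":[[0,0,6],[0,0,12],[0,0,16],[0,0,19],[0,0,19]],"delta_rot":[[0,0,0],[0,0,0],[0,0,0],[0,0,0],[0,0,0]],"gripper":[-1,-1,-1,-1,-1]}'
```

```text
time: 30.9
position: [0.5581, 0.005, 0.0786]
tool_rot: [0.717, 0.697, -0.001, -0.001]
ft_force: [0.6, 0.4, 0.4]
grip_width: 0.0531
grip_force: 0.0
time: 31.4
position: [0.5583, 0.005, 0.0598]
tool_rot: [0.717, 0.697, -0.0, -0.001]
ft_force: [-0.2, 0.1, -0.1]
grip_width: 0.0131
grip_force: 0.0
```

```bash
python3 -m jog '{"dp":[[0,0,0],[0,0,0],[0,0,1],[0,0,2],[0,0,3],[0,0,3]],"delta_rot":[[0,0,0],[0,0,0],[0,0,0],[0,0,0],[0,0,0],[0,0,0]],"gripper":[-1,-1,-1,-1,-1,-1]}';python3 mv.py tin -.008 .042 .038
```

```text
time: 32.0
position: [0.5589, 0.0049, 0.0584]
tool_rot: [0.717, 0.697, 0.0, 0.0]
ft_force: [-1.5, 0.5, 6.8]
grip_width: 0.0007
grip_force: 3.2
t 32.0 dp [2.0, -0.1, 20.4] rot [0.001, 0.0, -0.001]
```

The needle case top is at 58 mm, so it is seated on the floor. Next is the mirror.

```bash
python3 -m jog '{"dp":[[0,0,-50],[0,0,-100],[0,0,-120],[0,0,-120]],"delta_rot":[[0,0,0],[0,0,0],[0,0,0],[0,0,0]],"gripper":[0.1,0.1,0.1,0.1]}'; python3 mv.py .571 -.284 .130 .16 -.5
```

```text
time: 32.4
position: [0.5613, 0.0045, 0.1812]
tool_rot: [0.717, 0.697, 0.002, 0.004]
ft_force: [0.4, 0.1, 1.2]
grip_width: 0.0248
grip_force: 0.0
t 32.4 dp [-288.1, 17.3, 51.8] rot [-0.49, 0.049, -0.183]
```

```bash
python3 -m jog '{"dp":[[-48,3,0],[-96,6,0],[-144,9,0],[-192,12,0],[-240,15,0],[-288,17,10],[-288,17,30],[-288,17,50],[-288,17,50],[-288,17,50],[-288,17,50]],"delta_rot":[[-0.08,0.008,-0.03],[-0.16,0.016,-0.06],[-0.24,0.024,-0.09],[-0.32,0.032,-0.12],[-0.4,0.04,-0.15],[-0.49,0.049,-0.183],[-0.49,0.049,-0.183],[-0.49,0.049,-0.183],[-0.49,0.049,-0.183],[-0.49,0.049,-0.183],[-0.49,0.049,-0.183]],"gripper":[0.1,0.1,0.1,0.1,0.1,0.1,0.1,0.1,0.1,0.1,0.1]}'; python3 mv.py .5994 -.2795 .0753 .16 -.5
python3 - <<'E'
from fit import *
import fit
fit.grad=lambda im:np.minimum(np.hypot(*[cv2.Sobel(cv2.GaussianBlur(im,(0,0),.7).astype(np.float32),cv2.CV_32F,*d) for d in((1,0),(0,1))]).max(2),90)
I={c:cv2.imread(f"pics/{c}2.png") for c in CM}
for S in(["scene","top"],["scene"],["top"]): print(S,fit.fit("mirror",{c:I[c] for c in S},(.629,-.274,.16),(.012,.012,.1))[0].round(4))
I=cv2.imread("pics/top7.png")
for n in("jar",):
    pass
E
```

```text
time: 33.5
position: [0.568, -0.2826, 0.128]
tool_rot: [0.629, 0.738, 0.186, 0.157]
ft_force: [-0.4, -0.2, -0.1]
grip_width: 0.048
grip_force: 0.0
t 33.5 dp [-2.1, 2.9, 61.3] rot [-0.008, -0.003, -0.001]
['scene', 'top'] [ 0.6295 -0.2742  0.1517]
['scene'] [ 0.629  -0.2761  0.1294]
['top'] [ 0.6286 -0.2715  0.1893]
```

```bash
python3 -m jog '{"dp":[[-1,3,15],[-1,3,35],[-1,3,50],[-1,3,61],[-1,3,61],[-1,3,61],[-1,3,61],[-1,3,61],[-1,3,61],[-1,3,61]],"delta_rot":[[0,0,0],[0,0,0],[0,0,0],[0,0,0],[0,0,0],[0,0,0],[0,0,0],[0,0,0],[0,0,0],[0,0,0]],"gripper":[0.1,0.1,0.1,0.1,0.1,-1,-1,-1,-1,-1]}' 8; python3 mv.py .5994 -.2795 .0753 .16 -.5
```

```text
time: 34.5
position: [0.599, -0.2796, 0.0757]
tool_rot: [0.629, 0.738, 0.186, 0.157]
ft_force: [1.8, 1.2, 2.6]
grip_width: 0.0155
grip_force: 1.3
t 34.5 dp [0.0, 0.1, 0.6] rot [-0.007, -0.002, -0.002]
```

Gripping harder, then drawing it out along its own axis.

```bash
python3 -m jog '{"dp":[[0,0,0],[0,0,0],[0,0,0],[0,0,0],[0,0,-20],[0,0,-40],[0,0,-65],[0,0,-90],[0,0,-120],[0,0,-120],[0,0,-120]],"delta_rot":[[0,0,0],[0,0,0],[0,0,0],[0,0,0],[0,0,0],[0,0,0],[0,0,0],[0,0,0],[0,0,0],[0,0,0],[0,0,0]],"gripper":[-1,-1,-1,-1,-1,-1,-1,-1,-1,-1,-1]}' 30; python3 mv.py tin .0245 -.002 .17
```

```text
time: 35.6
position: [0.5418, -0.2885, 0.1801]
tool_rot: [0.63, 0.738, 0.186, 0.156]
ft_force: [0.7, 1.1, -1.1]
grip_width: 0.0136
grip_force: 30.0
t 35.6 dp [239.7, 71.9, 50.7] rot [0.488, -0.049, 0.181]
```

```bash
python3 -m jog '{"dp":[[0,0,0],[40,12,8],[80,24,17],[120,36,25],[160,48,34],[200,60,42],[239.7,72,50.7],[239.7,72,50.7],[239.7,72,50.7],[239.7,72,50.7],[239.7,72,50.7]],"delta_rot":[[0.08,-0.008,0.03],[0.16,-0.016,0.06],[0.24,-0.024,0.09],[0.32,-0.032,0.12],[0.4,-0.04,0.15],[0.488,-0.049,0.181],[0.488,-0.049,0.181],[0.488,-0.049,0.181],[0.488,-0.049,0.181],[0.488,-0.049,0.181],[0.488,-0.049,0.181]],"gripper":[-1,-1,-1,-1,-1,-1,-1,-1,-1,-1,-1]}'
python3 - <<'E'
from fit import *
import fit
fit.grad=lambda im:np.minimum(np.hypot(*[cv2.Sobel(cv2.GaussianBlur(im,(0,0),.7).astype(np.float32),cv2.CV_32F,*d) for d in((1,0),(0,1))]).max(2),90)
im=cv2.cvtColor(robot.camera("scene"),cv2.COLOR_RGB2BGR); cv2.imwrite("pics/scene8.png",im)
o=robot.get_obs()["position"];print(o)
G=fit.grad(im)
H=box(.014,.11,.086)
def P(p):
    X=(R.from_euler("z",-.0274)*R.from_euler("x",p[3])).apply(H-[0,0,.063])+[p[0],p[1],p[2]]
    h=cv2.convexHull(proj("scene",X).astype(np.float32))[:,0]
    h=h[:]
    return np.vstack([dens(h[i],h[(i+1)%len(h)],60) for i in range(len(h))])
f=lambda p:-sample(G,P([o[0],*p])).mean()
r=DE(f,[(o[1]-.02,o[1]+.02),(o[2]-.012,o[2]+.012),(-.15,.15)],seed=1,maxiter=80)
print("y,z,roll",r.x,r.fun,"nominal",f([o[1],o[2],0]))
E
python3 mv.py tin .0245 -.002 .17
```

```text
time: 36.7
position: [0.5906, -0.0394, 0.1702]
tool_rot: [0.717, 0.697, 0.0, 0.0]
ft_force: [0.0, -0.2, -1.0]
grip_width: 0.014
grip_force: 30.0
[ 0.59074264 -0.03950534  0.1705055 ]
y,z,roll [-0.03306927  0.16225433 -0.11577171] -83.08821868896484 nominal -71.67691
t 36.8 dp [1.5, -0.7, 0.5] rot [0.001, 0.0, -0.001]
```

Run:
```python
from fit import *
from scipy.optimize import minimize
im=cv2.imread("pics/scene8.png")
im_=cv2.GaussianBlur(im,(0,0),.7).astype(np.float32)
G=np.minimum(np.hypot(cv2.Sobel(im_,cv2.CV_32F,1,0),cv2.Sobel(im_,cv2.CV_32F,0,1)).max(2),120)
o=np.array([.5907,-.0395,.1705])
E=[((.007,-.055,0),(.007,.055,0)),((.007,.055,0),(-.007,.055,0)),((.007,-.055,0),(.007,-.055,.07)),((.007,.055,0),(.007,.055,.07)),((-.007,.055,0),(-.007,.055,.07))]
def S(p):
    Rt=R.from_euler("z",-.0274)*R.from_euler("x",p[2])
    return [sample(G,proj("scene",Rt.apply(dens(np.array(a),np.array(b))-[0,0,.063])+[o[0],p[0],p[1]])).mean() for a,b in E]
f=lambda p:-np.mean(S(p))
for roll in(None,0):
    b=[(o[1]-.02,o[1]+.02),(o[2]-.012,o[2]+.012),(-.2,.2) if roll is None else (-1e-6,1e-6)]
    r=DE(f,b,seed=2,maxiter=100,popsize=25);print(r.x.round(4),round(r.fun,1),np.round(S(r.x)))
for a in np.arange(-.16,.17,.04):
    r=DE(f,[(o[1]-.02,o[1]+.02),(o[2]-.012,o[2]+.012),(a-1e-6,a+1e-6)],seed=2,maxiter=60);print(round(a,2),r.x.round(4),round(r.fun,1))
```

```text
[-0.0195  0.1585 -0.1372] -104.2 [ 90. 120. 107. 115.  88.]
[-0.0195  0.1637 -0.    ] -102.2 [ 86. 120. 102. 117.  85.]
-0.16 [-0.0195  0.1586 -0.16  ] -104.0
-0.12 [-0.0195  0.1589 -0.12  ] -103.9
-0.08 [-0.0195  0.1595 -0.08  ] -103.3
-0.04 [-0.0195  0.1617 -0.04  ] -102.4
0.0 [-0.0195  0.1637 -0.    ] -102.2
0.04 [-0.0196  0.1662  0.04  ] -102.2
0.08 [-0.0195  0.1669  0.08  ] -102.0
0.12 [-0.0195  0.1692  0.12  ] -101.8
0.16 [-0.0196  0.1675  0.16  ] -101.8
```

```bash
python3 -m jog '{"dp":[[1,0,30],[1,0,55],[1,0,70],[1,0,74],[1,0,78],[1,0,82],[1,0,82]],"delta_rot":[[0,0,0],[0,0,0],[0,0,0],[0,0,0],[0,0,0],[0,0,0],[0,0,0]],"gripper":[-1,-1,-1,-1,-1,-1,-1]}';python3 mv.py tin .0245 -.002 .065
```

```text
time: 37.45
position: [0.5915, -0.0374, 0.0892]
tool_rot: [0.716, 0.698, 0.001, 0.001]
ft_force: [-0.2, 0.6, -1.1]
grip_width: 0.0135
grip_force: 30.0
t 37.5 dp [-0.6, -1.4, 24.2] rot [0.003, 0.0, 0.001]
```

```bash
python3 -m jog '{"dp":[[0,-0.7,5],[0,-0.7,10],[0,-0.7,15],[0,-0.7,18],[0,-0.7,18]],"delta_rot":[[0,0,0],[0,0,0],[0,0,0],[0,0,0],[0,0,0]],"gripper":[-1,-1,-1,-1,-1]}';python3 mv.py tin .0245 -.002 .065
```

```text
time: 37.95
position: [0.5903, -0.0369, 0.0702]
tool_rot: [0.716, 0.698, 0.0, 0.0]
ft_force: [0.1, -0.3, -2.0]
grip_width: 0.0141
grip_force: 30.0
t 38.0 dp [-1.1, -0.1, 5.2] rot [0.001, 0.0, 0.001]
```

```bash
python3 -m jog '{"dp":[[0,0,2],[0,0,4],[0,0,5.5],[0,0,5.5]],"delta_rot":[[0,0,0],[0,0,0],[0,0,0],[0,0,0]],"gripper":[-1,-1,-1,-1]}';python3 mv.py tin .0245 -.002 .065
```

```text
time: 38.35
position: [0.5914, -0.0363, 0.0669]
tool_rot: [0.716, 0.698, 0.001, 0.001]
ft_force: [-1.3, 2.0, 6.7]
grip_width: 0.014
grip_force: 30.0
t 38.4 dp [-1.7, -1.2, 1.9] rot [0.004, -0.0, 0.001]
```

```bash
python3 -m jog '{"dp":[[0,0,0],[0,0,0],[0,0,0],[0,0,0],[0,0,-25],[0,0,-60],[0,0,-100],[0,0,-120],[200,-50,-120],[200,-50,-120],[200,-50,-120],[200,-50,-120]],"delta_rot":[[0,0,0],[0,0,0],[0,0,0],[0,0,0],[0,0,0],[0,0,0],[0,0,0],[0,0,0],[0,0,0],[0,0,0],[0,0,0],[0,0,0]],"gripper":[0,0,0,0,0,0,0,0,0,0,0,0]}'
cat > l9.py <<'E'
from look import *
_p=fit.pts
def pts2(n,c,p):
    if n!="mirror": return _p(n,c,p)
    X=R.from_euler("z",-.0274).apply(R.from_euler("yx",[p[3],p[4]]).apply(HULL["mirror"]))+[p[0],p[1],p[2]]
    h=cv2.convexHull(proj(c,X).astype(np.float32))[:,0]
    return np.vstack([dens(h[i],h[(i+1)%len(h)],60) for i in range(len(h))])
fit.pts=pts2
for S in(["scene","top"],["scene"],["top"]):
    p,f=fit.fit("mirror",{c:I[c] for c in S},(.591,-.037,.004,0,0),(.012,.015,.008,.15,.12))
    d=R.from_euler("z",.0274).apply([p[0]-.5657,p[1]+.0353,0])*1e3
    print(S,p.round(4),d.round(1),round(f/len(S)))
rep("jar",(.557,-.073,0),(.012,.012,0),.002)
rep("needlecase",(.5585,.0045,0),(.012,.012,0),.002)
for n in("jar","carton","needlecase","mirror","spray","bowl","glasses","mug"):
    for c in CM: print(n,c,[(np.round(d["rect"]).tolist(),round(d["score"],2)) for d in robot.search_frame(n,c)][:2])
E
python3 l9.py 9
```

```text
time: 39.55
position: [0.5464, 0.1597, 0.1852]
tool_rot: [0.717, 0.697, 0.001, 0.001]
ft_force: [0.3, 0.4, 0.3]
grip_width: 0.0434
grip_force: 0.0
['scene', 'top'] [ 0.5926 -0.0442  0.003  -0.0328 -0.0964] [27.1 -8.1  0. ] -85
['scene'] [ 0.5903 -0.0272 -0.0039  0.1014  0.0041] [24.3  8.8  0. ] -81
['top'] [ 0.6026 -0.0423  0.0119 -0.1495 -0.0217] [37.1 -6.   0. ] -90
jar ['scene', 'top'] [ 0.5502 -0.0757  0.    ] tin frame [-14.3 -40.9] -87
jar ['scene'] [ 0.5478 -0.0747  0.    ] tin frame [-16.8 -39.9] -86
jar ['top'] [ 0.5638 -0.079   0.    ] tin frame [ -0.7 -43.7] -90
needlecase ['scene', 'top'] [ 0.557  -0.0042  0.    ] tin frame [-9.6 30.8] -84
needlecase ['scene'] [ 0.568  -0.0072  0.    ] tin frame [ 1.6 28.1] -85
needlecase ['top'] [0.5569 0.0051 0.    ] tin frame [-9.9 40.2] -90
jar scene [([299.0, 187.0, 311.0, 199.0], 0.58)]
jar top [([339.0, 186.0, 356.0, 197.0], 0.49)]
carton scene [([309.0, 198.0, 321.0, 209.0], 0.43)]
carton top [([329.0, 185.0, 344.0, 199.0], 0.43)]
needlecase scene [([318.0, 204.0, 328.0, 222.0], 0.59)]
needlecase top [([172.0, 163.0, 187.0, 193.0], 0.48)]
mirror scene [([293.0, 189.0, 316.0, 224.0], 0.66)]
mirror top [([318.0, 176.0, 354.0, 187.0], 0.52), ([388.0, 162.0, 424.0, 192.0], 0.47)]
spray scene [([254.0, 230.0, 273.0, 271.0], 0.79), ([401.0, 337.0, 449.0, 369.0], 0.67)]
spray top [([306.0, 115.0, 327.0, 139.0], 0.62)]
bowl scene [([233.0, 114.0, 264.0, 139.0], 0.56)]
bowl top [([453.0, 183.0, 483.0, 215.0], 0.74), ([316.0, 163.0, 358.0, 202.0], 0.67)]
glasses scene [([403.0, 337.0, 453.0, 370.0], 0.69), ([332.0, 160.0, 348.0, 184.0], 0.56)]
glasses top [([174.0, 164.0, 191.0, 197.0], 0.46), ([329.0, 183.0, 340.0, 201.0], 0.37)]
mug scene [([319.0, 205.0, 328.0, 221.0], 0.25)]
mug top [([342.0, 224.0, 363.0, 245.0], 0.53)]
```

```bash
python3 - <<'E'
from fit import *
T=R.from_euler("z",-.0274)
o=np.array([.5657,-.0353,.002])
def bb(n,xyz,rx=0,ry=0):
    X=T.apply(R.from_euler("yx",[ry,rx]).apply(HULL[n])+xyz)+o
    for c in CM:
        q=proj(c,X);print(n,xyz,rx,ry,c,np.r_[q.min(0),q.max(0)].round(1))
bb("mirror",[.025,-.002,0]);bb("mirror",[.025,-.002,.004],.08);bb("mirror",[.025,-.002,0],0,.1);bb("mirror",[.025,-.002,0],0,-.1)
bb("jar",[-.009,-.0395,0]);bb("carton",[-.009,.002,0]);bb("needlecase",[-.008,.0395,0])
E
python3 mv.py tin .025 .035 .12; python3 mv.py tin .025 -.04 .12
```

```text
mirror [0.025, -0.002, 0] 0 0 scene [290.8 186.3 315.9 228.5]
mirror [0.025, -0.002, 0] 0 0 top [319.2 174.4 352.6 184.3]
mirror [0.025, -0.002, 0.004] 0.08 0 scene [289.7 185.1 315.8 227. ]
mirror [0.025, -0.002, 0.004] 0.08 0 top [319.3 174.  354.6 184.3]
mirror [0.025, -0.002, 0] 0 0.1 scene [288.5 187.6 315.9 228.7]
mirror [0.025, -0.002, 0] 0 0.1 top [319.3 171.9 352.6 184.3]
mirror [0.025, -0.002, 0] 0 -0.1 scene [293.  185.3 317.4 228.4]
mirror [0.025, -0.002, 0] 0 -0.1 top [319.1 177.  352.5 184.3]
jar [-0.009, -0.0395, 0] 0 0 scene [298.1 186.5 314.  208.9]
jar [-0.009, -0.0395, 0] 0 0 top [338.6 182.2 353.5 198.6]
carton [-0.009, 0.002, 0] 0 0 scene [303.8 193.3 322.9 218.3]
carton [-0.009, 0.002, 0] 0 0 top [328.8 181.4 339.1 198.3]
needlecase [-0.008, 0.0395, 0] 0 0 scene [313.6 203.7 326.4 224.4]
needlecase [-0.008, 0.0395, 0] 0 0 top [317.3 182.4 328.6 196.1]
t 40.5 dp [-157.9, 48.7, 65.4] rot [0.002, 0.0, 0.001]
t 40.5 dp [-232.9, 48.6, 65.4] rot [0.002, 0.0, 0.001]
```

```bash
python3 -m jog '{"dp":[[-50,16,0],[-100,32,30],[-158,47,65],[-158,47,65],[-158,47,65],[-158,47,80],[-158,47,90],[-158,47,93],[-158,47,95],[-158,47,95]],"delta_rot":[[0,0,0],[0,0,0],[0,0,0],[0,0,0],[0,0,0],[0,0,0],[0,0,0],[0,0,0],[0,0,0],[0,0,0]],"gripper":[-1,-1,-1,-1,-1,-1,-1,-1,-1,-1]}'; python3 -m jog '{"dp":[[0,0,1.5],[0,0,3],[0,0,3]],"delta_rot":[[0,0,0],[0,0,0],[0,0,0]],"gripper":[-1,-1,-1]}'
```

```text
time: 41.45
position: [0.5901, -0.0003, 0.0907]
tool_rot: [0.716, 0.698, 0.001, 0.001]
ft_force: [-0.1, -0.6, 0.8]
grip_width: 0.0004
grip_force: 0.0
time: 41.75
position: [0.5908, -0.0008, 0.0884]
tool_rot: [0.716, 0.698, 0.001, 0.002]
ft_force: [-0.3, 0.9, 4.2]
grip_width: 0.0007
grip_force: 2.5
```

```bash
python3 -m jog '{"dp":[[0,0,-15],[-40,0,-15],[-75,0,-15],[-75,0,-15],[-75,0,-15],[-75,0,-8],[-75,0,-3],[-75,0,-3]],"delta_rot":[[0,0,0],[0,0,0],[0,0,0],[0,0,0],[0,0,0],[0,0,0],[0,0,0],[0,0,0]],"gripper":[-1,-1,-1,-1,-1,-1,-1,-1]}'; python3 -m jog '{"dp":[[0,0,1.5],[0,0,3],[0,0,3]],"delta_rot":[[0,0,0],[0,0,0],[0,0,0]],"gripper":[-1,-1,-1]}'
```

```text
time: 42.55
position: [0.5871, -0.0746, 0.0892]
tool_rot: [0.716, 0.698, -0.0, -0.0]
ft_force: [-0.9, 0.8, 0.2]
grip_width: 0.0003
grip_force: 0.0
time: 42.85
position: [0.5889, -0.0754, 0.0885]
tool_rot: [0.716, 0.698, 0.001, 0.001]
ft_force: [-1.0, 1.5, 6.1]
grip_width: 0.0001
grip_force: 2.8
```

```bash
python3 -m jog '{"dp":[[0,0,-12],[0,-39,-12],[0,-39,-12],[0,-39,-12],[0,-39,15],[0,-39,27],[0,-39,29],[0,-39,29]],"delta_rot":[[0,0,0],[0,0,0],[0,0,0],[0,0,0],[0,0,0],[0,0,0],[0,0,0],[0,0,0]],"gripper":[-1,-1,-1,-1,-1,-1,-1,-1]}'; python3 -m jog '{"dp":[[0,0,1.5],[0,0,3],[0,0,3]],"delta_rot":[[0,0,0],[0,0,0],[0,0,0]],"gripper":[-1,-1,-1]}';python3 -m jog '{"dp":[[0,0,-15],[40,0,-15],[40,0,-15],[40,0,-15],[40,0,-5],[40,0,-3],[40,0,-1],[40,0,0],[40,0,0]],"delta_rot":[[0,0,0],[0,0,0],[0,0,0],[0,0,0],[0,0,0],[0,0,0],[0,0,0],[0,0,0],[0,0,0]],"gripper":[-1,-1,-1,-1,-1,-1,-1,-1,-1]}'
```

```text
time: 43.65
position: [0.5495, -0.075, 0.058]
tool_rot: [0.716, 0.698, 0.001, 0.001]
ft_force: [1.2, 1.3, -0.5]
grip_width: 0.0009
grip_force: 0.0
time: 43.95
position: [0.55, -0.0751, 0.0565]
tool_rot: [0.716, 0.698, 0.001, 0.002]
ft_force: [0.1, -0.3, 3.8]
grip_width: 0.0003
grip_force: 2.0
time: 44.85
position: [0.5516, -0.0358, 0.0602]
tool_rot: [0.717, 0.697, 0.002, 0.003]
ft_force: [-6.3, 3.2, 39.3]
grip_width: 0.0001
grip_force: 19.4
```

All four are seated. Retreat, check, and hand in.

```bash
python3 -m jog '{"dp":[[0,0,-30],[0,0,-80],[0,0,-130],[0,0,-150],[0,0,-150],[0,0,-150],[0,0,-150],[0,0,-150]],"delta_rot":[[0,0,0],[0,0,0],[0,0,0],[0,0,0],[0,0,0],[0,0,0],[0,0,0],[0,0,0]],"gripper":[-1,-1,-1,-1,-1,-1,-1,-1]}'; python3 -c "
from rig import robot
print(robot.hand_in())"
```

```text
time: 45.65
position: [0.5488, -0.0349, 0.2033]
tool_rot: [0.716, 0.698, -0.0, -0.001]
ft_force: [0.1, -0.9, 0.1]
grip_width: 0.0005
grip_force: 0.0
the job is handed in; nothing more can be done
None
```

I handed the job in at about 46 s (limit 72 s): touch checks on their tops put the jar, carton, needle case and mirror all down on the tin's floor, and I saw no bystander moved, but the hand-in returned no verdict.

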